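# Turn the seed-ball dish to the scanner and hold it

## Task

Start the seed scanner: twist the green spring-return knob on the grey box clockwise all the way to its stop, then let go so that it springs back. Then lift the small blue dish with its clay seed ball off the black pedestal by its two ears, turn it a quarter turn so that the yellow tab points at the scanner's lens, and finish while still holding it still and level straight above the pedestal with the ball at lens height. Keep the dish level and the ball in the middle of it all the time, and leave the other things on the bench alone.

Things in the scene. Friction and masses are not known exactly. Their poses are not given: they have to be found in the camera images.
- station: Fixed scanner. Origin: on the table under the pedestal's axis; z up, y from pedestal to camera. Base 90 (x) by 260 mm (y -50 to 210), 10 thick. Black round pedestal at the origin: radius 21, top 50 mm above the table. White camera head on a post, 60 wide, y 137 to 193, top 130 mm above the table; its lens looks along -y. So the dish's quarter turn is counter-clockwise from above.
- view_point (a point): Where the ball's centre must be held: on the pedestal's axis, at lens height, 115 mm above the table (65 mm above the pedestal's top). Axes as station.
- lens (a point): Centre of the lens's front face, 126 mm from the pedestal's axis, 115 mm above the table. Axes as station.
- dish_mid (a point): Loose blue dish, about 60 g, 53 mm across, on the pedestal. Point: on its axis, 16 mm above its underside (ball's centre when centred). x to the tab, y through the ears, z up. Ears: two flat upright plates, outer faces at y = +-29 mm (58 mm apart), 22 mm wide along x, 5 thick, 4 to 28 mm above the underside; pinch them along y at this height. Tab starts along the station's x within 0.25 rad.
- dish_tab (a point): Yellow index tab of the dish (14 x 12 x 3 mm), 33 mm from its axis along the dish's x, 10 mm above its underside.
- seed_ball_center (a point): Centre of the clay seed ball, diameter 22 mm, about 12 g, lying loose in the middle of the dish, a shallow bowl of curvature radius 50 mm with its rim 12 mm above the underside. Position only; it rolls freely.
- start_box: Fixed grey box 100 x 100 x 34 mm tall with the start knob on top in the middle. Origin at the centre of its underside. Black mark at +x (rest), red mark 1.2 rad clockwise from it (stop).
- knob_grip (a point): On the knob's vertical axis at mid grip, 56.5 mm above the table. Grip: upright green bar 42 mm long (this point's x), 13 mm thick (its y, the direction to pinch), 26 mm tall (43.5 to 69.5 mm above the table), on a black disc of radius 22. The axes turn with the knob; white line towards +x.
- knob (a joint): Angle of the knob, rad: 0 at rest, grows clockwise seen from above to 1.2 at the stop. A spring (about 0.01 N m at rest, 0.085 N m at the stop) brings it back within about 1.5 s once released.
Things that resemble listed ones, but are neither listed nor needed, are in the scene too. What is shaped like the start_box but purple is not meant. There is more than one size of the part that bears dish_mid; the job needs the larger.

How it is judged (in metres and radians):
On the way, in this order (a step that is already met when the one before it is completed fails the run):
1. the knob is twisted to its stop (value of joint knob above 1.1 rad), for 0.05 s.
2. the knob is let go and has sprung back (value of joint knob below 0.1 rad and contact force between the fingers and knob below 0.1 N), for 0.1 s.
3. the dish is lifted clear of the pedestal with the ball in its middle (z of dish_mid in the frame of station above 0.072 m and contact force between dish and station below 0.05 N and contact force between the fingers and dish above 0.5 N and distance between seed_ball_center and dish_mid below 0.008 m), for 0.1 s.
At the end, for the whole second after the job is handed in: Fingers hold the dish clear of the station, ball untouched; still (20 mm/s), level within 0.1 rad, tab within 0.17 rad of facing the lens; ball at rest (50 mm/s), within 8 mm of the dish's middle and 20 mm of the view point; knob back (below 0.1 rad) (distance between seed_ball_center and view_point below 0.02 m and distance between seed_ball_center and dish_mid below 0.008 m and angle between dish_mid's own z axis and vertical below 0.1 rad and angle between the x axis of dish_mid and the y axis of station, either way round below 0.17 rad and y of dish_tab in the frame of station above 0 m and contact force between the fingers and dish above 0.5 N and contact force between dish and station below 0.05 N and contact force between the fingers and seed_ball below 0.05 N and linear speed of dish below 0.02 m/s and linear speed of seed_ball below 0.05 m/s and value of joint knob below 0.1 rad); the arm keeps its last pose, push and grip.
It fails at once if the ball rolled away from the middle of the dish (over 15 mm) (distance between seed_ball_center and dish_mid above 0.015 m).
It fails at once if the dish was tipped (over 0.25 rad) (angle between dish_mid's own z axis and vertical above 0.25 rad).
It fails at once if another thing on the bench was disturbed (moved over 25 mm) (distance of any of hose_collar, bench_brush, nutrient_bottle, seed_jar, rinse_cup, seed_spoon, sample_bowl from where it was at the start of the episode above 0.025 m).
It also fails if it takes over 59 s, if anything falls off the work surface, if the arm or the gripper's body presses on something with over 40 N, if the wrist force passes 120 N, or if a joint passes its speed limit or range.

## Robot

A 6-joint arm with a two-finger parallel gripper is mounted at the origin on the work surface. World frame = base frame: x ahead of the robot, y to its left, z up, the work surface at z = 0. Lengths are in mm, angles in degrees, forces in N, time in s.
With the tool pointing down it reaches from about 375 to 925 mm from the base axis. Payload 5.7 kg.
Tool frame: the origin (TCP) lies between the finger pads; the fingertips stand 19 mm ahead of it and the grasp point (between the pads) is the TCP (robot.tip_reach is the distance from the TCP to the fingertips, in mm); z points along the fingers, x is the direction in which the jaws open and shut, and the axes are right-handed (so a half turn about z gives the same grasp; the last joint's range is limited). The gripper opens to 85 mm and grips with 20 to 120 N. Pads are 22 mm wide; open, the fingers measure 114 mm over their backs; the gripper's body (76 mm by 85 mm) begins 54 mm behind the grasp point. The pads swing forward as they close: fully open they stand 13 mm farther back than shut.
Start: joints at [58.78, 20.558, 86.54, -0, 72.909, -6.595], TCP at [250.003, 545.403, 250.267] pointing down, gripper open.
Joint ranges: [-170.27, 170.27], [-57.76, 135], [12.27, 136.19], [-55.21, 235.2], [11.17, 155.16], [-170.74, 170.74]. Speed limits (degrees/s): [136.94, 136.94, 180, 180, 180, 180].

## Interface

Orientations are given as a 3x3 rotation matrix whose columns are the frame's x, y, z axes.
In Python, from bench import monitor, eyes, order, robot gives the robot as it stands.
- The arm moves only by the tool arm_command, never from a script. Its argument "increments" is a list of rows, each an object with "xyz": the shift along the tool's x, y, z in cm, a list of three; "turn": the turn, a rotation vector about the tool's x, y, z in degrees, a list of three; "claw": the opening in per cent of the stroke, from 0 (shut) to 100 (fully open). In form: [{"xyz": [dx, dy, dz], "turn": [rx, ry, rz], "claw": claw}, ...]. A call has 1 to 12 rows; each row is the pose to reach, as a shift and turn from the pose measured when the call began, along the tool's axes at that moment; what a row does not reach only later rows make up. A row lasts 1/8 s, in which the tool goes at most 62.5 mm and 10.7 degrees, less where a joint would pass 70% of its speed; a pose out of reach is approached as far as the arm can. A call with a gripper value outside its range is refused whole. The fingers move at their own pace and stop on an object; "newtons" is the grip in N (left out, the last holds). Time passes only in rows, so rows that repeat a pose let the fingers close. It gives the time, the measured TCP pose, the force and the opening at its end, in the units of the state.
- monitor.get_obs(): the state, without advancing time (a new reading comes with each control period).
- eyes.grab_frame(name): name is "side" or "top" or "wrist"; returns the picture (400x640x3 uint8, red, green, blue); there is no depth.
- eyes.camera_info(name): a dict with "fx", "fy", "cx", "cy" (pixels), "position" and "attitude" of the camera in the world. Camera axes: x right, y up, looking along -z (the intrinsics and any distortion apply to the point x, -y, -z); pixel columns grow to the right and rows downward; lengths in mm; the calibration is good to about 2 mm. The wrist camera is an equidistant fisheye: a pixel r from the principal point sees the ray r / f radians off the axis. A picture is of the moment at which its call begins: read the wrist's pose just before it. camera_info takes no time and is no camera call; for the wrist camera it gives the pose at the moment of the call.
- order.finish_job(): hands the job in, once; it reports no verdict.
The state is a dict: "time": time; "joint_pos": joint angles; "qd": joint speeds; "joint_torque": joint torques, N m; "eef_pos": TCP position; "orientation": TCP orientation; "wrist_force": force on the tool from outside, world axes, zero at the start; "torque": the same for the moment, N m; "gripper_width": finger opening in mm.
Only numpy, scipy, OpenCV 4.12 (cv2) and the standard library are available. Lean on these libraries where they do the work, as an engineer would, in place of code of your own. Each camera call takes 0.05 s, during which the arm holds its last target.

## Working session

There is one attempt and no reset: what is moved stays moved. The work goes in short steps, Python scripts to look and compute and a tool call to move; the robot and the scene stay as the last step left them, time stands still between calls to the robot, and variables do not carry over. Pictures are saved under pics/ and viewed, and the job is handed in when it is done.

Besides the shell and the picture viewer there is one more tool, called after "Call:" in YAML: its name, and indented under it one key for each argument. arm_command: Moves the arm, as the interface text tells. Its arguments: {"type":"object","properties":{"increments":{"type":"array","items":{"type":"object","properties":{"xyz":{"type":"array","items":{"type":"number"}},"turn":{"type":"array","items":{"type":"number"}},"claw":{"type":"number"}}}},"newtons":{"type":"number"}},"required":["increments"]}

```bash
ls; mkdir -p pics; python3 - <<'E'
from bench import monitor, eyes, order, robot
import cv2
o=monitor.get_obs(); print(o)
for n in ("side","top","wrist"):
    print(n,eyes.camera_info(n))
    f=eyes.grab_frame(n); cv2.imwrite(f"pics/{n}0.png",f[:,:,::-1])
E
```

```text
pics
{'time': 0.0, 'joint_pos': array([ 5.87789709e+01,  2.06003363e+01,  8.66005179e+01,  2.01241560e-03,
        7.29086230e+01, -6.59190075e+00]), 'qd': array([-0.02089617, -0.04084022, -0.01265311,  0.02220642, -0.00510884,
       -0.07817901]), 'joint_torque': array([ 9.02510565e-04, -5.27619588e+01, -2.78628141e+01, -2.54377856e-04,
        1.30318687e-02, -6.57363103e-06]), 'eef_pos': array([249.67023964, 544.86030482, 249.41844248]), 'orientation': array([[ 4.16751429e-01,  9.09019916e-01, -1.01912307e-03],
       [ 9.09018514e-01, -4.16752599e-01, -1.61661072e-03],
       [-1.89425353e-03, -2.52676906e-04, -9.99998174e-01]]), 'wrist_force': array([ 0.23525067, -0.21922504,  0.75123591]), 'torque': array([ 0.01616013, -0.0029529 , -0.02082991]), 'gripper_width': 85.2882571086449}
side {'fx': 480.1105808745474, 'fy': 480.1105808745474, 'cx': 314.5310361132941, 'cy': 204.29096273790984, 'position': array([ -10.70349427, -545.7523112 , 1039.45252456]), 'attitude': array([[ 0.7642182 ,  0.49780686, -0.41007179],
       [-0.6448995 ,  0.5983514 , -0.47547895],
       [ 0.00867035,  0.62782476,  0.77830642]])}
top {'fx': 490.9415068618974, 'fy': 490.9415068618974, 'cx': 313.9857940192388, 'cy': 198.7193857860793, 'position': array([ 386.83232173,   32.05936057, 1098.94089945]), 'attitude': array([[ 0.00289409,  0.99469509, -0.10282657],
       [-0.9999822 ,  0.00341531,  0.00489329],
       [ 0.00521851,  0.10281058,  0.99468726]])}
wrist {'fx': 309.70691628693146, 'fy': 309.70691628693146, 'cx': 319.811018553324, 'cy': 194.92366170114477, 'position': array([172.99237274, 579.37050677, 373.16385171]), 'attitude': array([[ 0.41518169, -0.86046997, -0.29532287],
       [ 0.90973789,  0.39231675,  0.13588429],
       [-0.00106424, -0.32508308,  0.94568486]])}
```

View pics/side0.png

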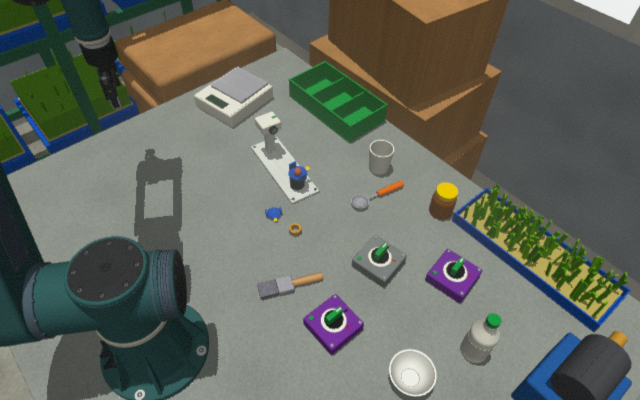

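View pics/top0.png

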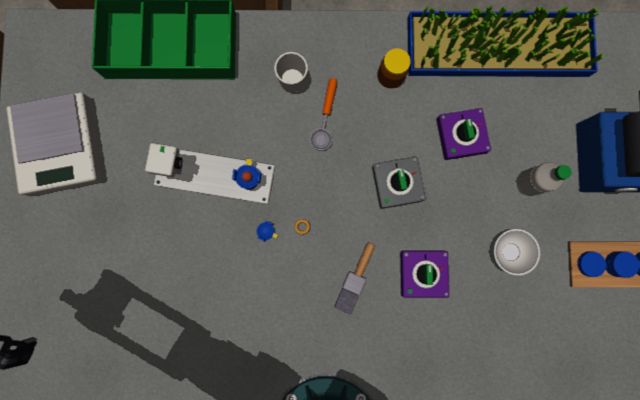

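View pics/wrist0.png

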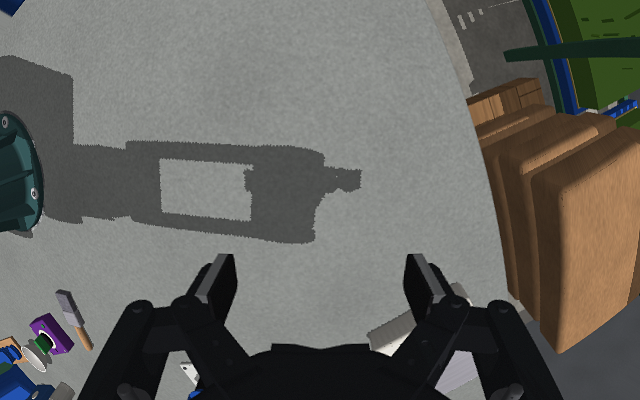

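Top view. For the knob, the candidates are the grey box (400,181) and the purple boxes (465,132) and (426,274), so I choose the grey one. For the dish, they are the larger one on the pedestal with the ball (247,177) and a small loose one (266,231), so I choose the one on the pedestal. I'll check both in close crops.

```bash
python3 - <<'E'
import cv2,numpy as np
t=cv2.imread('pics/top0.png');s=cv2.imread('pics/side0.png')
a=cv2.resize(t[135:215,140:280],None,fx=5,fy=5,interpolation=cv2.INTER_CUBIC)[:, :700]
b=cv2.resize(t[150:215,365:435],None,fx=5,fy=5,interpolation=cv2.INTER_CUBIC)
cv2.imwrite('pics/cropA.png',a);cv2.imwrite('pics/cropB.png',b)
c=cv2.resize(s[100:210,240:330],None,fx=5,fy=5,interpolation=cv2.INTER_CUBIC)
cv2.imwrite('pics/cropC.png',c)
E
```

```text
(no output)
```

View pics/cropA.png

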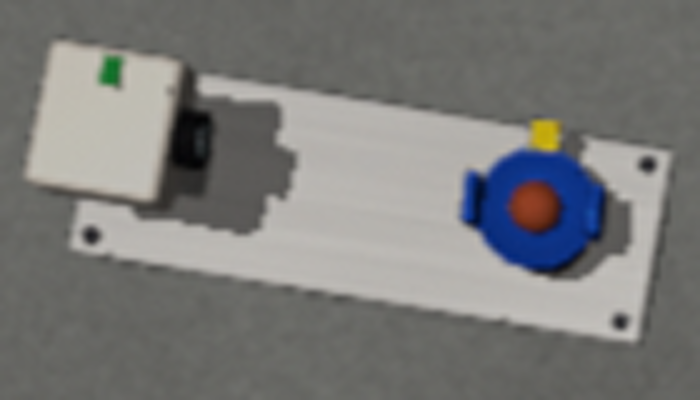

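View pics/cropB.png

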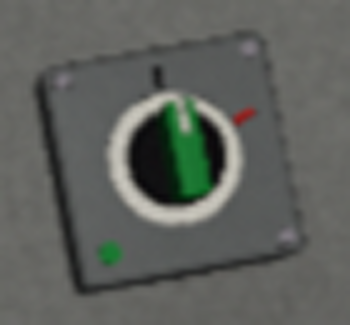

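View pics/cropC.png

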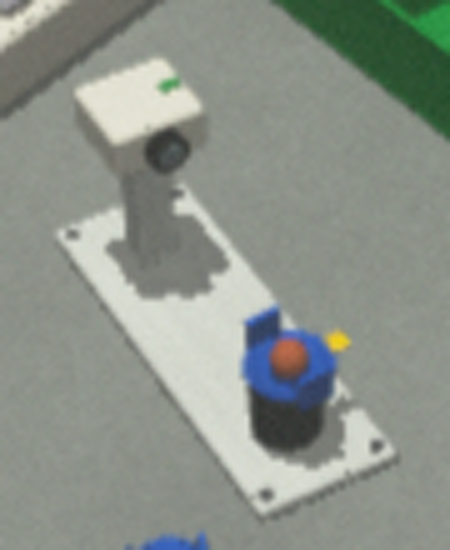

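Crops: A/C show the larger blue dish with the orange ball on the black pedestal, its tab at about (249,162), ears left and right, and the lens to the left. B shows the grey box with its black and red marks and the green bar at rest. Next I measure.

```bash
cat > h.py <<'E'
import numpy as np,cv2
from bench import monitor, eyes, order, robot
def und(info,uv):
    return np.array([(uv[0]-info['cx'])/info['fx'],-(uv[1]-info['cy'])/info['fy'],-1.])
def fish(info,uv):
    d=np.array([uv[0]-info['cx'],uv[1]-info['cy']]);r=np.hypot(*d);th=r/info['fx']
    d=d/max(r,1e-9)*np.sin(th); return np.array([d[0],-d[1],-np.cos(th)])
def ray(name,info,uv):
    v=(fish if name=='wrist' else und)(info,uv); v=info['attitude']@v
    return np.array(info['position']),v/np.linalg.norm(v)
def plane(name,info,uv,z):
    p,v=ray(name,info,uv); return p+v*(z-p[2])/v[2]
def proj(name,info,P):
    q=info['attitude'].T@(np.asarray(P,float)-info['position']); d=np.array([q[0],-q[1]]);z=-q[2]
    if name=='wrist':
        r=np.hypot(*d); s=np.arctan2(r,z)/max(r,1e-9)
    else: s=1/z
    return np.array([info['cx'],info['cy']])+info['fx']*d*s
def tri(rs):
    A=0;b=0
    for p,v in rs:
        M=np.eye(3)-np.outer(v,v);A=A+M;b=b+M@p
    X=np.linalg.solve(A,b); return X,[np.linalg.norm((np.eye(3)-np.outer(v,v))@(X-p)) for p,v in rs]
def cents(img,lo,hi,box,mn=4):
    x0,y0,x1,y1=box; hs=cv2.cvtColor(img,cv2.COLOR_BGR2HSV)[y0:y1,x0:x1]
    m=cv2.inRange(hs,np.array(lo),np.array(hi))
    n,l,st,c=cv2.connectedComponentsWithStats(m)
    return [(c[i]+[x0,y0],st[i,4]) for i in range(1,n) if st[i,4]>=mn]
E
python3 - <<'E'
from h import *
T=cv2.imread('pics/top0.png');S=cv2.imread('pics/side0.png')
ti=eyes.camera_info('top');si=eyes.camera_info('side')
for n,i,im,bx,kb in(('top',ti,T,(225,150,275,195),(370,150,430,215)),('side',si,S,(280,155,325,195),(345,230,410,290))):
    print(n,'ball',cents(im,(3,120,50),(15,255,255),bx))
    print(n,'tab',cents(im,(22,120,100),(35,255,255),bx))
    print(n,'green',cents(im,(50,100,40),(85,255,255),kb))
    print(n,'red',cents(im,(0,120,80),(8,255,255),kb,2),cents(im,(170,120,80),(180,255,255),kb,2))
    b=cents(im,(100,120,40),(130,255,255),bx); print(n,'blue',b)
# plate corners in top, from cropA
c=[proj for proj in ()]
for uv in ((140+91.5/5,135+235/5),(140+647/5,135+163/5),(140+620/5,135+321/5)): print('hole',plane('top',ti,uv,10).round(1))
for uv in ((240+72/5,100+234/5),(240+376/5,100+447/5),(240+266/5,100+494/5)): print('holeS',plane('side',si,uv,10).round(1))
for uv in ((62,79),(248,47),(288,236)): print('boxscrew',plane('top',ti,(365+uv[0]/5,150+uv[1]/5),34).round(1))
print('ring',plane('top',ti,(365+175.5/5,150+159/5),34).round(1))
E
```

```text
top ball [(array([246.45      , 175.93333333]), np.int32(60))]
top tab [(array([248.57142857, 161.42857143]), np.int32(35))]
top green [(array([402.33043478, 180.75652174]), np.int32(115)), (array([386.5, 200. ]), np.int32(16))]
top red [(array([413.28571429, 172.71428571]), np.int32(7))] []
top blue [(array([246.74285714, 176.49285714]), np.int32(420))]
side ball [(array([297.38461538, 170.84615385]), np.int32(26))]
side tab [(array([307.18181818, 167.81818182]), np.int32(11))]
side green [(array([379.69565217, 252.12173913]), np.int32(115)), (array([359. , 257.5]), np.int32(10))]
side red [(array([393.5 , 260.25]), np.int32(4))] []
side blue [(array([291.91666667, 163.75      ]), np.int32(12)), (array([296.78125, 172.875  ]), np.int32(128))]
hole [535.8 374.6  10. ]
hole [569.2 126.9  10. ]
hole [497.9 138.1  10. ]
holeS [536.  372.1  10. ]
holeS [568.  123.3  10. ]
holeS [498.8 136.1  10. ]
boxscrew [ 570.1 -112.3   34. ]
boxscrew [ 584.7 -194.4   34. ]
boxscrew [ 501.1 -210.4   34. ]
ring [ 534.8 -161.7   34. ]
```

```bash
python3 - <<'E'
from h import *
T=cv2.imread('pics/top0.png');S=cv2.imread('pics/side0.png')
ti=eyes.camera_info('top');si=eyes.camera_info('side')
a=np.radians(-9.0); ex=np.array([np.cos(a),np.sin(a)]);ey=np.array([-ex[1],ex[0]])
B=plane('top',ti,(246.45,175.93),66);print('ball66',B.round(1),plane('side',si,(297.38,170.85),66).round(1),tri([ray('top',ti,(246.45,175.93)),ray('side',si,(297.38,170.85))]))
t=plane('top',ti,(248.57,161.43),61.5);print('tab',t.round(1),plane('side',si,(307.18,167.82),61.5).round(1))
# station origin from holes (corr -.4px)
H=[plane('top',ti,(140+u/5-.4,135+v/5-.4),10)[:2] for u,v in((91.5,235),(647,163),(620,321))]
print('holes',np.round(H,1)); mid=(H[0]+H[1])/2; print('origin',mid-80*ey)
HS=[plane('side',si,(240+u/5-.4,100+v/5-.4),10)[:2] for u,v in((72,234),(376,447),(266,494))]
print('originS',(HS[0]+HS[1])/2-80*ey)
print('dishyaw',np.degrees(np.arctan2(*(t-B)[[1,0]])))
# dish yaw from ears: crop A ear centres at top z~78
e1=plane('top',ti,(140+471/5-.4,135+197/5-.4),78);e2=plane('top',ti,(140+595/5-.4,135+210/5-.4),78);print(e1,e2,np.degrees(np.arctan2(*(e1-e2)[[1,0]]))-90,(e1+e2)/2)
b=cents(T,(50,100,40),(85,255,255),(370,150,430,215))
hs=cv2.cvtColor(T,cv2.COLOR_BGR2HSV)
S_=[plane('top',ti,(365+u/5-.4,150+v/5-.4),34)[:2] for u,v in((62,79),(248,47),(288,236))]
print('box',np.round(S_,1),(S_[0]+S_[2])/2,plane('top',ti,(365+175.5/5-.4,150+159/5-.4),34))
d=S_[0]-S_[1];print(np.degrees(np.arctan2(d[1],d[0]))-90); d=S_[1]-S_[2];print(np.degrees(np.arctan2(d[1],d[0])))
print('bar',plane('top',ti,(365+181/5-.4,150+148/5-.4),69.5))
E
```

```text
ball66 [541.8 170.6  66. ] [542.3 169.8  66. ] (array([542.19586904, 170.39490193,  65.49557158]), [np.float64(0.41037741650984544), np.float64(0.4103774165100034)])
tab [573.8 167.2  61.5] [573.  164.6  61.5]
holes [[536.7 375.5]
 [570.2 127.8]
 [498.8 139. ]]
origin [540.89053592 172.68199339]
originS [539.56457614 170.71058199]
dishyaw -6.05179615512367
[543.97665803 195.56282269  78.        ] [538.65381155 143.43865505  78.        ] -5.830752155130966 [541.31523479 169.50073887  78.        ]
box [[ 571.  -111.5]
 [ 585.6 -193.6]
 [ 501.9 -209.5]] [ 536.47951944 -160.48975915] [ 535.71079094 -160.85000071   34.        ]
10.067694216575703
10.813783070973365
bar [ 535.45984772 -156.82300052   69.5       ]
```

```bash
cat > go.py <<'E'
import sys
from h import *
from scipy.spatial.transform import Rotation as R
def goal(x,y,z,yaw):
    o=monitor.get_obs(); M=np.array(o['orientation']);p=np.array(o['eef_pos'])
    c,s=np.cos(np.radians(yaw)),np.sin(np.radians(yaw))
    G=np.array([[c,s,0],[s,-c,0],[0,0,-1.]])
    print('t',round(o['time'],2),'pos',p.round(1),'yaw',round(np.degrees(np.arctan2(M[1,0],M[0,0])),2),'w',round(o['gripper_width'],1),'F',np.round(o['wrist_force'],1))
    print('xyz cm',(M.T@(np.array([x,y,z])-p)/10).round(2),'turn',np.degrees(R.from_matrix(M.T@G).as_rotvec()).round(2))
if __name__=='__main__': goal(*map(float,sys.argv[1:]))
E
python3 go.py 536 -160.7 200 100.4
```

```text
t 0.15 pos [249.8 545.  249.6] yaw 65.37 w 85.2 F [-0.5  1.   0. ]
xyz cm [-52.21  55.43   5.03] turn [-3.000e-02  8.000e-02 -3.503e+01]
```

Call:
arm_command:
  increments:
    - {"xyz": [-52.2,55.4,5.0],"turn": [0,0.1,-35],"claw": 100}
    - {"xyz": [-52.2,55.4,5.0],"turn": [0,0.1,-35],"claw": 100}
    - {"xyz": [-52.2,55.4,5.0],"turn": [0,0.1,-35],"claw": 100}
    - {"xyz": [-52.2,55.4,5.0],"turn": [0,0.1,-35],"claw": 100}
    - {"xyz": [-52.2,55.4,5.0],"turn": [0,0.1,-35],"claw": 100}
    - {"xyz": [-52.2,55.4,5.0],"turn": [0,0.1,-35],"claw": 100}
    - {"xyz": [-52.2,55.4,5.0],"turn": [0,0.1,-35],"claw": 100}
    - {"xyz": [-52.2,55.4,5.0],"turn": [0,0.1,-35],"claw": 100}
    - {"xyz": [-52.2,55.4,5.0],"turn": [0,0.1,-35],"claw": 100}
    - {"xyz": [-52.2,55.4,5.0],"turn": [0,0.1,-35],"claw": 100}
    - {"xyz": [-52.2,55.4,5.0],"turn": [0,0.1,-35],"claw": 100}
    - {"xyz": [-52.2,55.4,5.0],"turn": [0,0.1,-35],"claw": 100}

```text
time: 1.65
eef_pos: [527.9, -141.9, 201.5]
orientation: [[-0.18, 0.984, -0.0], [0.984, 0.18, 0.001], [0.001, -0.0, -1.0]]
wrist_force: [0.2, 0.5, 1.3]
gripper_width: 85.6
```

```bash
python3 go.py 536 -160.7 200 100.4
```

```text
t 1.65 pos [ 527.9 -141.9  201.5] yaw 100.35 w 85.6 F [0.2 0.5 1.3]
xyz cm [-2.    0.46  0.15] turn [-0.02 -0.04 -0.05]
```

Call:
arm_command:
  increments:
    - {"xyz": [-2.0,0.45,0.15],"turn": [0,0,0],"claw": 100}
    - {"xyz": [-2.0,0.45,0.15],"turn": [0,0,0],"claw": 100}
    - {"xyz": [-2.0,0.45,0.15],"turn": [0,0,0],"claw": 100}

```text
time: 2.02
eef_pos: [534.9, -159.2, 199.7]
orientation: [[-0.18, 0.984, -0.002], [0.984, 0.18, 0.002], [0.002, -0.002, -1.0]]
wrist_force: [0.6, 0.5, 0.6]
gripper_width: 85.5
```

```bash
python3 - <<'E'
from h import *
import go
go.goal(536,-160.7,66,100.4)
wi=eyes.camera_info('wrist');f=eyes.grab_frame('wrist')[:,:,::-1].copy();cv2.imwrite('pics/w1.png',f)
f=eyes.grab_frame('top')[:,:,::-1].copy();cv2.imwrite('pics/t1.png',f)
for P in ((536,-160.7,69.5),(536,-160.7,34)):print(proj('wrist',wi,P))
np.save('wi1.npy',wi,allow_pickle=True)
E
```

```text
t 2.02 pos [ 534.9 -159.2  199.7] yaw 100.38 w 85.5 F [0.6 0.5 0.6]
xyz cm [-0.2   0.11 13.37] turn [-0.1  -0.13 -0.02]
[317.87287726 192.96131173]
[317.98920444 181.37043992]
```

View pics/w1.png

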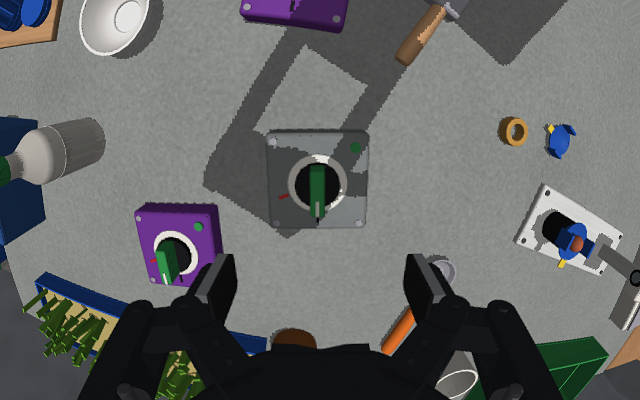

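The grey box's bar is centred at about (317,192) and lies along the image column. The prediction was (318,193), so the alignment is good. Descending.

Call:
arm_command:
  increments:
    - {"xyz": [-0.15,0.1,4],"turn": [-0.1,-0.1,0],"claw": 100}
    - {"xyz": [-0.15,0.1,8],"turn": [-0.1,-0.1,0],"claw": 100}
    - {"xyz": [-0.15,0.1,11],"turn": [-0.1,-0.1,0],"claw": 100}
    - {"xyz": [-0.15,0.1,13],"turn": [-0.1,-0.1,0],"claw": 100}
    - {"xyz": [-0.15,0.1,13.35],"turn": [-0.1,-0.1,0],"claw": 100}
    - {"xyz": [-0.15,0.1,13.35],"turn": [-0.1,-0.1,0],"claw": 60}
    - {"xyz": [-0.15,0.1,13.35],"turn": [-0.1,-0.1,0],"claw": 40}
  newtons: 30

```text
time: 3.0
eef_pos: [536.9, -160.1, 67.6]
orientation: [[-0.182, 0.983, 0.003], [0.983, 0.182, -0.001], [-0.001, 0.002, -1.0]]
wrist_force: [0.5, 0.4, -0.5]
gripper_width: 51.6
```

```bash
python3 go.py 536 -160.7 66 100.4
```

```text
t 3.0 pos [ 536.9 -160.1   67.6] yaw 100.46 w 51.6 F [ 0.5  0.4 -0.5]
xyz cm [-0.04 -0.1   0.16] turn [0.13 0.07 0.06]
```

Close on the bar.

Call:
arm_command:
  increments:
    - {"xyz": [-0.05,-0.1,0.15],"turn": [0.1,0,0],"claw": 25}
    - {"xyz": [-0.05,-0.1,0.15],"turn": [0.1,0,0],"claw": 0}
    - {"xyz": [-0.05,-0.1,0.15],"turn": [0.1,0,0],"claw": 0}
    - {"xyz": [-0.05,-0.1,0.15],"turn": [0.1,0,0],"claw": 0}
    - {"xyz": [-0.05,-0.1,0.15],"turn": [0.1,0,0],"claw": 0}
    - {"xyz": [-0.05,-0.1,0.15],"turn": [0.1,0,0],"claw": 0}
  newtons: 40

```text
time: 3.75
eef_pos: [536.4, -161.2, 66.8]
orientation: [[-0.182, 0.983, 0.002], [0.983, 0.182, -0.002], [-0.002, 0.001, -1.0]]
wrist_force: [-2.3, -0.4, 6.5]
gripper_width: 11.8
```

```bash
python3 go.py 536 -160.7 66 31
```

```text
t 3.75 pos [ 536.4 -161.2   66.8] yaw 100.46 w 11.8 F [-2.3 -0.4  6.5]
xyz cm [ 0.05 -0.03  0.08] turn [1.300e-01 5.000e-02 6.946e+01]
```

Call:
arm_command:
  increments:
    - {"xyz": [0,0,-0.05],"turn": [0,0,10],"claw": 0}
    - {"xyz": [0,0,-0.05],"turn": [0,0,20],"claw": 0}
    - {"xyz": [0,0,-0.05],"turn": [0,0,30],"claw": 0}
    - {"xyz": [0,0,-0.05],"turn": [0,0,40],"claw": 0}
    - {"xyz": [0,0,-0.05],"turn": [0,0,50],"claw": 0}
    - {"xyz": [0,0,-0.05],"turn": [0,0,58],"claw": 0}
    - {"xyz": [0,0,-0.05],"turn": [0,0,64],"claw": 0}
    - {"xyz": [0,0,-0.05],"turn": [0,0,68],"claw": 0}
    - {"xyz": [0,0,-0.05],"turn": [0,0,70],"claw": 0}
    - {"xyz": [0,0,-0.05],"turn": [0,0,70],"claw": 0}

```text
time: 5.0
eef_pos: [537.3, -159.2, 66.8]
orientation: [[0.863, 0.506, 0.003], [0.506, -0.863, 0.001], [0.003, 0.0, -1.0]]
wrist_force: [5.4, 8.2, -4.2]
gripper_width: 11.8
```

```bash
python3 - <<'E'
from h import *
import go
go.goal(536,-160.7,66,31)
print(monitor.get_obs()['torque'])
f=eyes.grab_frame('wrist')[:,:,::-1].copy();cv2.imwrite('pics/w2.png',f)
E
```

```text
t 5.0 pos [ 537.3 -159.2   66.8] yaw 30.4 w 11.8 F [ 5.4  8.2 -4.2]
xyz cm [-0.18  0.06  0.08] turn [ 0.03 -0.18 -0.6 ]
[ 1.4192437  -0.88825463  0.24746127]
```

View pics/w2.png

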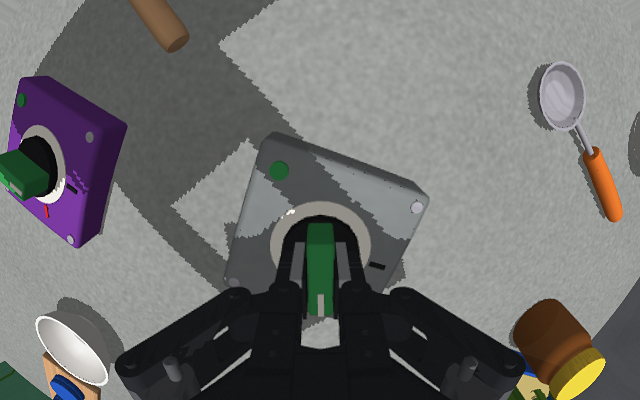

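The bar turned 70° and the twist moment is 0.25 N m, above the spring's 0.085, so it is at the stop; the black mark is now at (377,266). Letting go.

Call:
arm_command:
  increments:
    - {"xyz": [0,0,0],"turn": [0,0,0],"claw": 100}
    - {"xyz": [0,0,0],"turn": [0,0,0],"claw": 100}
    - {"xyz": [0,0,0],"turn": [0,0,0],"claw": 100}
    - {"xyz": [0,0,-2],"turn": [0,0,0],"claw": 100}
    - {"xyz": [0,0,-5],"turn": [0,0,0],"claw": 100}
    - {"xyz": [0,0,-9],"turn": [0,0,0],"claw": 100}
    - {"xyz": [0,0,-13],"turn": [0,0,0],"claw": 100}
    - {"xyz": [0,0,-15],"turn": [0,0,0],"claw": 100}
    - {"xyz": [0,0,-15],"turn": [0,0,0],"claw": 100}
    - {"xyz": [0,0,-15],"turn": [0,0,0],"claw": 100}
    - {"xyz": [0,0,-15],"turn": [0,0,0],"claw": 100}
    - {"xyz": [0,0,-15],"turn": [0,0,0],"claw": 100}

```text
time: 6.55
eef_pos: [536.3, -159.2, 215.8]
orientation: [[0.862, 0.506, 0.001], [0.506, -0.862, 0.002], [0.002, -0.001, -1.0]]
wrist_force: [0.0, 0.2, 0.0]
gripper_width: 85.5
```

```bash
python3 - <<'E'
from h import *
import go
go.goal(541.5,170.2,220,84)
f=eyes.grab_frame('wrist')[:,:,::-1].copy();cv2.imwrite('pics/w3.png',f)
E
```

```text
t 6.55 pos [ 536.3 -159.2  215.8] yaw 30.42 w 85.5 F [0.  0.2 0. ]
xyz cm [ 17.13 -28.14  -0.35] turn [-1.000e-02 -1.400e-01 -5.358e+01]
```

View pics/w3.png

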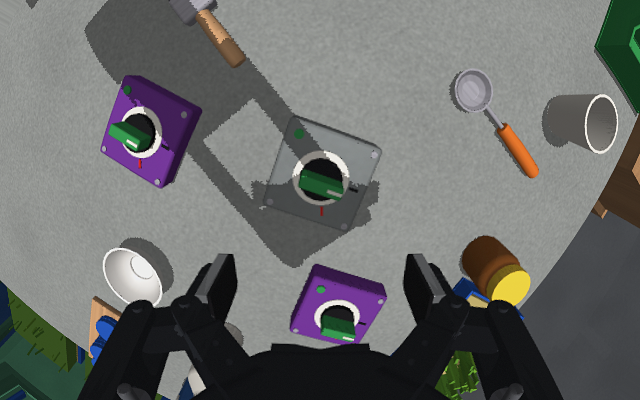

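The knob has sprung back: its white line is at the black mark (352,188). Moving above the dish.

Call:
arm_command:
  increments:
    - {"xyz": [17.1,-28.1,-0.4],"turn": [0,-0.1,-53.6],"claw": 100}
    - {"xyz": [17.1,-28.1,-0.4],"turn": [0,-0.1,-53.6],"claw": 100}
    - {"xyz": [17.1,-28.1,-0.4],"turn": [0,-0.1,-53.6],"claw": 100}
    - {"xyz": [17.1,-28.1,-0.4],"turn": [0,-0.1,-53.6],"claw": 100}
    - {"xyz": [17.1,-28.1,-0.4],"turn": [0,-0.1,-53.6],"claw": 100}
    - {"xyz": [17.1,-28.1,-0.4],"turn": [0,-0.1,-53.6],"claw": 100}
    - {"xyz": [17.1,-28.1,-0.4],"turn": [0,-0.1,-53.6],"claw": 100}
    - {"xyz": [17.1,-28.1,-0.4],"turn": [0,-0.1,-53.6],"claw": 100}
    - {"xyz": [17.1,-28.1,-0.4],"turn": [0,-0.1,-53.6],"claw": 100}
    - {"xyz": [17.1,-28.1,-0.4],"turn": [0,-0.1,-53.6],"claw": 100}

```text
time: 7.85
eef_pos: [541.8, 168.4, 220.6]
orientation: [[0.106, 0.994, 0.001], [0.994, -0.106, 0.0], [0.0, 0.001, -1.0]]
wrist_force: [-0.6, 0.5, -0.7]
gripper_width: 85.9
```

```bash
python3 - <<'E'
from h import *
import go
go.goal(541.5,170.2,220,84)
wi=eyes.camera_info('wrist');f=eyes.grab_frame('wrist')[:,:,::-1].copy();cv2.imwrite('pics/w4.png',f)
np.save('wi4.npy',wi,allow_pickle=True)
bx=(220,120,420,260)
for n,lo,hi in(('ball',(3,120,50),(15,255,255)),('tab',(22,120,100),(35,255,255)),('blue',(100,120,40),(130,255,255))): print(n,cents(f,lo,hi,bx))
for P in((541.5,170.2,66),(541.5,170.2,78)):print(proj('wrist',wi,P))
cv2.imwrite('pics/w4c.png',cv2.resize(f[130:250,240:400],None,fx=5,fy=5,interpolation=cv2.INTER_CUBIC))
E
```

```text
t 7.85 pos [541.8 168.4 220.6] yaw 83.9 w 85.9 F [-0.6  0.5 -0.7]
xyz cm [ 0.18 -0.05  0.06] turn [ 0.03 -0.02 -0.1 ]
ball [(array([321.48947368, 185.53947368]), np.int32(380))]
tab [(array([321.70992366, 214.51908397]), np.int32(131))]
blue [(array([321.51664255, 182.81669079]), np.int32(2073))]
[322.09014282 182.88348674]
[322.19490801 186.73130631]
```

View pics/w4c.png

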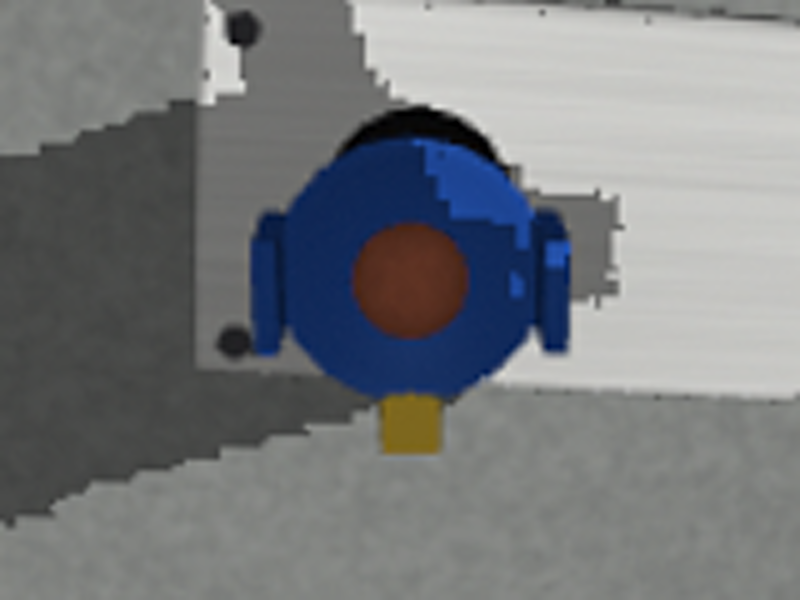

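View pics/w4.png

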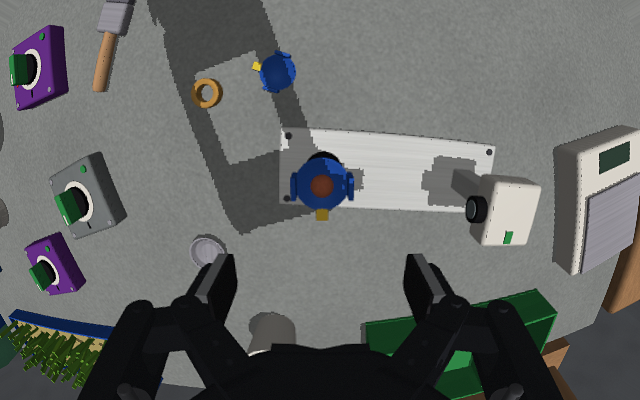

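```bash
python3 - <<'E'
from h import *
wi=np.load('wi4.npy',allow_pickle=True).item()
print('ball',plane('wrist',wi,(321.5,185.5),66)); B=plane('wrist',wi,(321.5,185.5),66)
t=plane('wrist',wi,(321.7,214.5),61.5);print('tab',t,np.degrees(np.arctan2(*(t-B)[[1,0]])))
c=lambda u,v:(240+u/5-.4,130+v/5-.4)
e1=plane('wrist',wi,c(265,282),78);e2=plane('wrist',wi,c(557,282),78);print('ears',e1,e2,(e1+e2)/2,np.linalg.norm(e1-e2),np.degrees(np.arctan2(*(e2-e1)[[1,0]]))-90)
f=cv2.imread('pics/w4.png');
for bx in((280,125,300,145),(478,142,500,162),(280,190,295,206)):
    g=cv2.cvtColor(f,cv2.COLOR_BGR2GRAY)[bx[1]:bx[3],bx[0]:bx[2]]; n,l,st,cc=cv2.connectedComponentsWithStats((g<60).astype(np.uint8)); i=1+np.argmax(st[1:,4]); uv=cc[i]+bx[:2]; print('hole',uv,st[i,4],plane('wrist',wi,uv,10))
print('pred lens', [proj('wrist',wi,P) for P in((561,295,115),)])
E
```

```text
ball [543.99968412 169.38473036  66.        ]
tab [575.25404809 166.38201573  61.5       ] -5.487760458133826
ears [537.99082355 143.70832845  78.        ] [543.51457729 196.16675664  78.        ] [540.75270042 169.93754255  78.        ] 52.74844589440363 -6.010965432129041
hole [288.15625 135.46875] 32 [500.79694419 137.79221251  10.        ]
hole [489.07142857 151.57142857] 14 [538.52015942 375.22538297  10.        ]
hole [290.23076923 195.98717949] 78 [570.09475197 130.99912758  10.        ]
pred lens [array([468.53359784, 207.25197181])]
```

Both looks agree: dish at about (541.7, 170), yaw −6°, station yaw −9°. In the crop the ears (265,282) and (557,282) lie square to the jaws. Descending to z 65.

```bash
python3 go.py 541.7 170 65 84
```

```text
t 7.9 pos [541.7 168.6 220.6] yaw 83.92 w 85.2 F [-0.   0.  -0.6]
xyz cm [ 0.13 -0.03 15.56] turn [ 0.03 -0.02 -0.08]
```

Call:
arm_command:
  increments:
    - {"xyz": [0.13,0,3],"turn": [0,0,-0.1],"claw": 100}
    - {"xyz": [0.13,0,6],"turn": [0,0,-0.1],"claw": 100}
    - {"xyz": [0.13,0,9],"turn": [0,0,-0.1],"claw": 100}
    - {"xyz": [0.13,0,11],"turn": [0,0,-0.1],"claw": 100}
    - {"xyz": [0.13,0,13],"turn": [0,0,-0.1],"claw": 100}
    - {"xyz": [0.13,0,14.5],"turn": [0,0,-0.1],"claw": 100}
    - {"xyz": [0.13,0,15.5],"turn": [0,0,-0.1],"claw": 95}
    - {"xyz": [0.13,0,15.5],"turn": [0,0,-0.1],"claw": 85}
    - {"xyz": [0.13,0,15.5],"turn": [0,0,-0.1],"claw": 80}
    - {"xyz": [0.13,0,15.5],"turn": [0,0,-0.1],"claw": 76}
    - {"xyz": [0.13,0,15.5],"turn": [0,0,-0.1],"claw": 76}
  newtons: 20

```text
time: 9.28
eef_pos: [542.3, 170.1, 66.2]
orientation: [[0.104, 0.995, 0.002], [0.995, -0.104, 0.0], [0.001, 0.002, -1.0]]
wrist_force: [-0.5, -0.3, 0.1]
gripper_width: 64.8
```

```bash
python3 - <<'E'
from h import *
import go
go.goal(541.7,170,65,84)
f=eyes.grab_frame('wrist')[:,:,::-1].copy();cv2.imwrite('pics/w5.png',f)
E
```

```text
t 9.28 pos [542.3 170.1  66.2] yaw 84.03 w 64.8 F [-0.5 -0.3  0.1]
xyz cm [-0.01 -0.06  0.12] turn [ 0.09 -0.04  0.03]
```

View pics/w5.png

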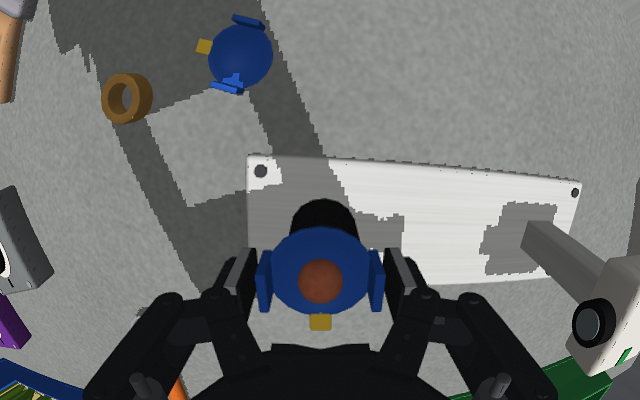

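The ears (263,282) and (377,282) sit between the pads with even gaps. Closing gently.

Call:
arm_command:
  increments:
    - {"xyz": [0,0,0],"turn": [0,0,0],"claw": 73}
    - {"xyz": [0,0,0],"turn": [0,0,0],"claw": 71}
    - {"xyz": [0,0,0],"turn": [0,0,0],"claw": 70}
    - {"xyz": [0,0,0],"turn": [0,0,0],"claw": 69}
    - {"xyz": [0,0,0],"turn": [0,0,0],"claw": 68}
    - {"xyz": [0,0,0],"turn": [0,0,0],"claw": 67}
    - {"xyz": [0,0,0],"turn": [0,0,0],"claw": 66}
    - {"xyz": [0,0,0],"turn": [0,0,0],"claw": 64}
    - {"xyz": [0,0,0],"turn": [0,0,0],"claw": 60}
    - {"xyz": [0,0,0],"turn": [0,0,0],"claw": 50}
    - {"xyz": [0,0,0],"turn": [0,0,0],"claw": 50}
  newtons: 20

```text
time: 10.7
eef_pos: [542.3, 170.1, 66.2]
orientation: [[0.104, 0.995, 0.002], [0.995, -0.104, 0.001], [0.001, 0.001, -1.0]]
wrist_force: [-1.0, 0.6, 3.5]
gripper_width: 58.0
```

```bash
python3 - <<'E'
from h import *
import go
go.goal(541.7,170,115,84)
f=eyes.grab_frame('wrist')[:,:,::-1].copy();cv2.imwrite('pics/w6.png',f)
E
```

```text
t 10.7 pos [542.3 170.1  66.2] yaw 84.02 w 58.0 F [-1.   0.6  3.5]
xyz cm [-0.01 -0.05 -4.88] turn [ 0.08 -0.04  0.02]
```

View pics/w6.png

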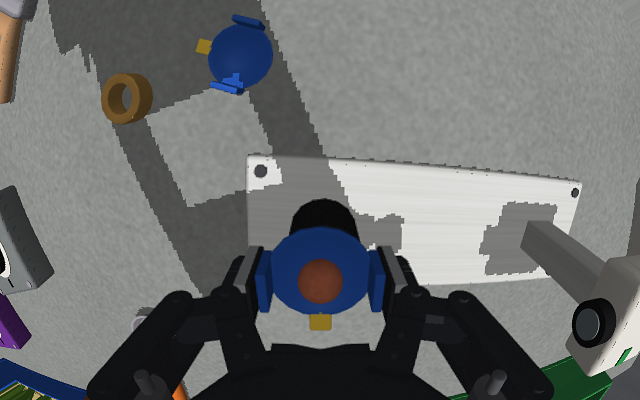

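The dish is gripped at 58.0 mm with the ball centred at (320,281). Lifting slowly.

Call:
arm_command:
  increments:
    - {"xyz": [0,0,-0.1],"turn": [0,0,0],"claw": 50}
    - {"xyz": [0,0,-0.35],"turn": [0,0,0],"claw": 50}
    - {"xyz": [0,0,-0.75],"turn": [0,0,0],"claw": 50}
    - {"xyz": [0,0,-1.25],"turn": [0,0,0],"claw": 50}
    - {"xyz": [0,0,-1.75],"turn": [0,0,0],"claw": 50}
    - {"xyz": [0,0,-2.25],"turn": [0,0,0],"claw": 50}
    - {"xyz": [0,0,-2.75],"turn": [0,0,0],"claw": 50}
    - {"xyz": [0,0,-3.25],"turn": [0,0,0],"claw": 50}
    - {"xyz": [0,0,-3.75],"turn": [0,0,0],"claw": 50}
    - {"xyz": [0,0,-4.25],"turn": [0,0,0],"claw": 50}
    - {"xyz": [0,0,-4.6],"turn": [0,0,0],"claw": 50}
    - {"xyz": [0,0,-4.8],"turn": [0,0,0],"claw": 50}
  newtons: 25

```text
time: 12.25
eef_pos: [542.3, 170.1, 114.4]
orientation: [[0.104, 0.995, 0.002], [0.995, -0.104, 0.001], [0.001, 0.002, -1.0]]
wrist_force: [-0.1, -0.7, -1.1]
gripper_width: 57.4
```

```bash
python3 - <<'E'
from h import *
import go
go.goal(541.7,170.5,115,84+87)
f=eyes.grab_frame('wrist')[:,:,::-1].copy();cv2.imwrite('pics/w7.png',f)
E
```

```text
t 12.25 pos [542.3 170.1 114.4] yaw 84.02 w 57.4 F [-0.1 -0.7 -1.1]
xyz cm [ 0.04 -0.06 -0.06] turn [ 1.100e-01  4.000e-02 -8.698e+01]
```

View pics/w7.png

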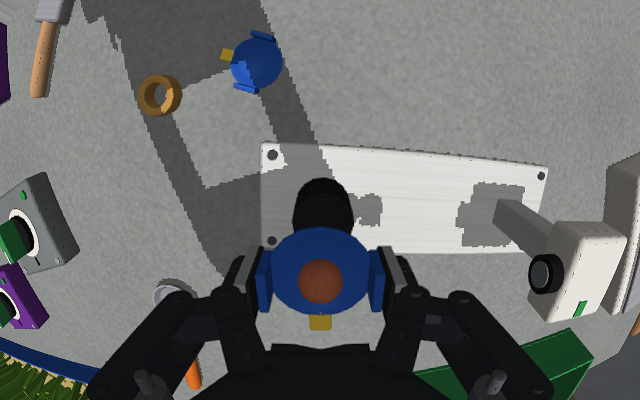

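The dish is off the pedestal, level, with the ball still centred at (320,281). Turning counter-clockwise.

Call:
arm_command:
  increments:
    - {"xyz": [0,0,0],"turn": [0,0,-1],"claw": 50}
    - {"xyz": [0,0,0],"turn": [0,0,-3],"claw": 50}
    - {"xyz": [0,0,0],"turn": [0,0,-6],"claw": 50}
    - {"xyz": [0,0,0],"turn": [0,0,-10],"claw": 50}
    - {"xyz": [0,0,0],"turn": [0,0,-14],"claw": 50}
    - {"xyz": [0,0,0],"turn": [0,0,-18],"claw": 50}
    - {"xyz": [0,0,0],"turn": [0,0,-22],"claw": 50}
    - {"xyz": [0,0,0],"turn": [0,0,-26],"claw": 50}
    - {"xyz": [0,0,0],"turn": [0,0,-30],"claw": 50}
    - {"xyz": [0,0,0],"turn": [0,0,-33],"claw": 50}
    - {"xyz": [0,0,0],"turn": [0,0,-35],"claw": 50}
    - {"xyz": [0,0,0],"turn": [0,0,-36],"claw": 50}

```text
time: 13.8
eef_pos: [542.3, 170.1, 114.4]
orientation: [[-0.501, 0.865, 0.002], [0.865, 0.501, 0.001], [-0.0, 0.002, -1.0]]
wrist_force: [-0.1, -0.8, -1.2]
gripper_width: 57.8
```

```bash
python3 go.py 542 170.5 115 171
```

```text
t 13.8 pos [542.3 170.1 114.4] yaw 120.09 w 57.8 F [-0.1 -0.8 -1.2]
xyz cm [ 0.05 -0.   -0.06] turn [  0.08   0.06 -50.91]
```

Call:
arm_command:
  increments:
    - {"xyz": [0,0,0],"turn": [0,0,-1.5],"claw": 50}
    - {"xyz": [0,0,0],"turn": [0,0,-5],"claw": 50}
    - {"xyz": [0,0,0],"turn": [0,0,-10],"claw": 50}
    - {"xyz": [0,0,0],"turn": [0,0,-16],"claw": 50}
    - {"xyz": [0,0,0],"turn": [0,0,-22],"claw": 50}
    - {"xyz": [0,0,0],"turn": [0,0,-28],"claw": 50}
    - {"xyz": [0,0,0],"turn": [0,0,-34],"claw": 50}
    - {"xyz": [0,0,0],"turn": [0,0,-40],"claw": 50}
    - {"xyz": [0,0,0],"turn": [0,0,-45],"claw": 50}
    - {"xyz": [0,0,0],"turn": [0,0,-49],"claw": 50}
    - {"xyz": [0,0,0],"turn": [0,0,-51],"claw": 50}
    - {"xyz": [0,0,0],"turn": [0,0,-51],"claw": 50}

```text
time: 15.3
eef_pos: [542.3, 170.1, 114.4]
orientation: [[-0.988, 0.155, 0.002], [0.155, 0.988, 0.001], [-0.002, 0.001, -1.0]]
wrist_force: [0.2, -0.3, -0.5]
gripper_width: 57.4
```

```bash
python3 - <<'E'
from h import *
import go
go.goal(542,170.5,115,171)
wi=eyes.camera_info('wrist')
F={}
for n in('wrist','top','side'):
    F[n]=eyes.grab_frame(n)[:,:,::-1].copy();cv2.imwrite(f'pics/{n}8.png',F[n])
si=eyes.camera_info('side');ti=eyes.camera_info('top')
b=cents(F['wrist'],(3,120,40),(15,255,255),(260,220,380,330));t=cents(F['wrist'],(22,120,80),(35,255,255),(260,220,380,340));print(b,t)
B=plane('wrist',wi,max(b,key=lambda q:q[1])[0],115);t=plane('wrist',wi,max(t,key=lambda q:q[1])[0],109);print(B,t,np.degrees(np.arctan2(*(t-B)[[1,0]])))
print('side',cents(F['side'],(3,120,40),(15,255,255),(260,100,350,195)),'pred',proj('side',si,(541.3,171.3,115)))
print('sidetab',cents(F['side'],(22,120,80),(35,255,255),(240,100,305,195)))
cv2.imwrite('pics/s8c.png',cv2.resize(F['side'][90:220,220:380],None,fx=5,fy=4.6))
E
```

```text
t 15.3 pos [542.3 170.1 114.4] yaw 171.07 w 57.4 F [ 0.2 -0.3 -0.5]
xyz cm [ 0.04  0.04 -0.06] turn [0.05 0.09 0.07]
[(array([319.77682119, 280.75629139]), np.int32(1510))] [(array([320.05015674, 321.89968652]), np.int32(319))]
[541.91745434 171.33682377 115.        ] [546.76863231 203.44525333 109.        ] 81.40831372543215
side [(array([295.91304348, 158.2173913 ]), np.int32(23))] pred [296.40173282 158.23307952]
sidetab []
```

View pics/wrist8.png

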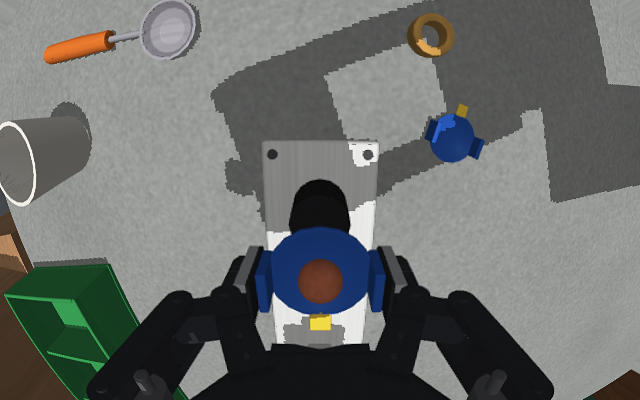

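View pics/s8c.png

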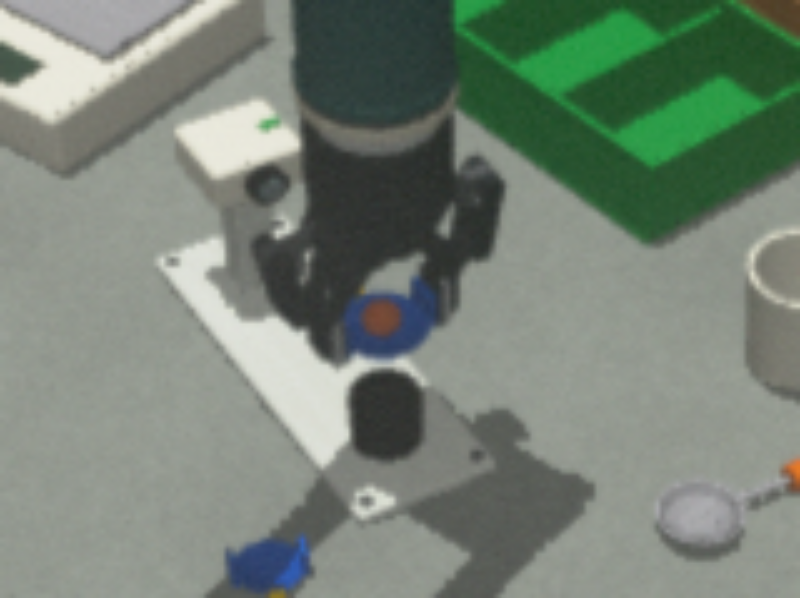

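The tab points along the station towards the lens (measured 81.4°, target 81.0°). The ball is centred, and in the side view it is at (295.9,158.2), against (296.4,158.2) predicted for the view point. I'll hold briefly, check again and hand in.

Call:
arm_command:
  increments:
    - {"xyz": [0,0,0],"turn": [0,0,0],"claw": 50}
    - {"xyz": [0,0,0],"turn": [0,0,0],"claw": 50}
    - {"xyz": [0,0,0],"turn": [0,0,0],"claw": 50}
    - {"xyz": [0,0,0],"turn": [0,0,0],"claw": 50}
    - {"xyz": [0,0,0],"turn": [0,0,0],"claw": 50}
    - {"xyz": [0,0,0],"turn": [0,0,0],"claw": 50}

```text
time: 16.2
eef_pos: [542.3, 170.1, 114.4]
orientation: [[-0.988, 0.155, 0.002], [0.155, 0.988, 0.001], [-0.002, 0.001, -1.0]]
wrist_force: [-0.3, 0.8, -0.7]
gripper_width: 57.8
```

```bash
python3 - <<'E'
from h import *
import go
go.goal(542,170.5,115,171)
f=eyes.grab_frame('wrist')[:,:,::-1].copy()
print(cents(f,(3,120,40),(15,255,255),(260,220,380,330)),np.abs(monitor.get_obs()['qd']).max())
print(order.finish_job())
E
```

```text
t 16.2 pos [542.3 170.1 114.4] yaw 171.05 w 57.8 F [-0.3  0.8 -0.7]
xyz cm [ 0.04  0.04 -0.06] turn [0.05 0.09 0.05]
[(array([319.7807947 , 280.78344371]), np.int32(1510))] 0.07602997578109455
the job is handed in; nothing more can be done
None
```

I handed the job in at about 16 s of the 59 s allowed; no verdict was reported.

- **Knob:** I twisted the green knob on the grey box about 70° clockwise, until the twist moment showed it was at its stop. I then let go, and the picture after that showed its white line back at the black mark. I did not look closely at the knob again later.
- **Dish:** I gripped the larger blue dish by its ears at 25 N (58 mm opening), lifted it straight up and turned it 87° counter-clockwise.

**Last checks before hand-in:**
- **Grip and stillness:** the gripper still read 57.8 mm, the arm was still and the tool was vertical within 0.2°.
- **Ball:** it sat in the middle of the dish and did not move between the last two pictures. In the side view it was within about 0.5 pixel of the predicted view point.
- **Tab:** it measured 81.4° against the 81.0° needed to face the lens.

None of the checks failed. The cameras disagreed with each other by about 2–3 mm, which is well inside the tolerances.

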